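# Set the cross-slide to its mark with the backlash taken up

### The arm

A 6-joint arm with a two-finger parallel gripper is mounted at the origin on a cart in front of the work surface, level with it; the furniture and walls round the work are solid. World frame = base frame: x ahead of the robot, y to its left, z up, the work surface at z = 0. Lengths are in mm, angles in rad, forces in N, time in s.
With the tool pointing down it reaches from about 350 to 975 mm from the base axis. Payload 7.1 kg.
Tool frame: the origin (TCP) lies on the mounting face of the last link; the fingertips stand 182 mm ahead of it and the grasp point (between the pads) lies 163 mm ahead of it; z points along the fingers, y is the line along which they close (so a half turn about z gives the same grasp; the last joint's range is limited). The gripper opens to 88 mm and grips with 3 to 60 N. Pads are 20 mm wide; open, the fingers measure 115 mm over their backs; the gripper's body (75 mm by 178 mm) begins 61 mm behind the grasp point.
Start: joints at [-1.336, 0.423, 1.63, -0, 1.089, -0.019], TCP at [156.947, -604.958, 404.675] pointing down, gripper open.
Joint ranges: [-3, 3], [-0.9, 2.11], [0.09, 2.58], [-1.31, 4.45], [0.11, 2.69], [-2.54, 2.54]. Speed limits (rad/s): [2.39, 2.39, 3.01, 3.14, 3.14, 3.14].

### API

Orientations are given as a unit quaternion [x, y, z, w].
In Python, from workcell import state, snapshot, camera_info, job_done, spot_in, regions_of gives the robot as it stands.
- The arm moves only by the tool carry_out, never from a script. Its argument "motion" is a list that holds one entry, the list of rows, each a list of 4 numbers: the shift along the world's x, y, z in mm, then the turn about the world's z in degrees. A call has 1 to 5 rows; each row is the pose to reach, as a shift and turn from the pose commanded when the call began; what a row does not reach only later rows make up. A row lasts 1/12 s, in which the tool goes at most 41.7 mm and 7.16 degrees, less where a joint would pass 70% of its speed; a pose out of reach is approached as far as the arm can. A call with a gripper value outside its range is refused whole. "grip" is the opening in per cent of the stroke, from 0 (shut) to 100 (fully open), set as the call begins (left out, the last holds). The fingers move at their own pace and stop on an object; "grip_force" is the grip in N (left out, the last holds). Time passes only in rows, so rows that repeat a pose let the fingers close. It gives the time, the measured TCP pose, the force, the opening and the grip force at its end, in the units of the state.
- state(): the state, without advancing time (a new reading comes with each control period).
- snapshot(name): name is "scene" or "top" or "wrist"; returns the picture (384x512x3 uint8, blue, green, red); there is no depth.
- camera_info(name): a dict with "fx", "fy", "cx", "cy" (pixels), "k1" (the pictures are not rectified: a ray, as slopes to the right and down, at radius r is drawn at 1 + k1 r^2 times it, then the intrinsics apply), "eye" and "rotation" of the camera in the world. Camera axes: x right, y down, z forward; pixel columns grow to the right and rows downward; lengths in mm; the calibration is good to about 2 mm. A picture is of the moment at which its call begins: read the wrist's pose just before it. camera_info takes no time and is no camera call; for the wrist camera it gives the pose at the moment of the call.
- job_done(): hands the job in; it is judged then, once.
Trained networks look in the newest picture that a camera, given by its name, has taken for a name from the list of things; names that differ only in an ending like _2 or _b are one class to them, and where a whole thing is asked for, a point or a joint stands for the part that bears it (a point fixed in the world has none). Each returns a list of dicts, best first, with "conf" (0 to 1); they miss things now and then, are a little off and sometimes report something else, mostly with a low value. They report only what shows in the picture. A call takes as long as a camera call.
- spot_in(target, camera): "position" ([row, column] in pixels, amid what is visible of it).
- regions_of(target, camera): "region" (384x512 bool, what is visible of it) and "position" ([row, column] in pixels, amid what is visible of it).
The state is a dict: "time_s": time; "joints": joint angles; "qvel": joint speeds; "tau": joint torques, N m; "ee_pos": TCP position; "tcp_rot": TCP orientation; "force": force on the tool from outside, world axes, zero at the start; "torque": the same for the moment, N m; "gripper_width": finger opening in mm; "grasp_force": force on a finger pad.
Only numpy, scipy, OpenCV 4.12 (cv2) and the standard library are available. Lean on these libraries where they do the work, as an engineer would, in place of code of your own. Each camera call takes 0.05 s, during which the arm holds its last target. There are 200 camera calls.

### The job

Set the crucible slide to the red mark with its crank, taking the backlash out: push the crank handle round clockwise until the slide has run past the mark and you feel it come firmly against its end stop (about 10 N at the handle), then turn it back until the brass pointer stands level with the mark, so that the last movement is the return one and the slack stays taken up that way; if you come back too far, run past the mark and return again. The porcelain handle is brittle: push it round with closed fingertips instead of gripping it, and never with 20 N or more. Never push the slide itself, and leave the things standing around alone.

Things in the scene. Friction and masses are not known exactly. Their poses are not given: they have to be found in the camera images.
- stage: Bench cross-slide, bolted down: grey base 90 x 300 x 16 mm, green gear case at one end. Origin on the table top under the vertical handwheel axis; y along the bed, away from the gear case (base from y = -45 to +255 mm), x across it, z up. Clockwise turning seen from above drives the slide to +y, counter-clockwise back, 4 mm per radian (25 mm a turn) once the slack is taken up
- wheel_hub (a point): Middle of the top of the handwheel's hub (26 mm across), on its vertical axis, 90 mm above the table. Dark handwheel: diameter 98 mm, rim top 87 mm up; under it a steel dial that turns with the screw: diameter 116 mm, top 75 mm up
- carriage: Aluminium slide, 62 x 52 mm, top at 48 mm above the table, carrying a white crucible (top about 90 mm above the table). Origin at table height under its middle; axes as the stage's. It stays where it is left. It meets the end stop (two rubber-tipped screws on the far end block) when it is 6 to 12 mm past the mark: feel for it
- pointer (a point): Tip of the slide's brass pointer (a 4 mm wide bar on the slide's top that sticks out on the -x side of the stage, over the scale strip), level in y with the slide's middle, 48 mm above the table
- mark: Red mark clamped on the scale strip, a 22 mm clip with a 2 mm wide red finger on top that points at the slide. Origin at the middle of its finger, 30 mm above the table; axes parallel to the stage's. The slide is on the mark when the pointer's y in this frame is 0; greater than 0 is past the mark (away from the gear case). The slide starts 14 to 30 mm short of the mark
- crank_handle: White porcelain upright crank handle on the handwheel, 36 mm tall, 16 mm thick in the middle (13 mm at the ends), spinning freely on its own pin, so fingertips can push it round from behind. Driving takes about 3 to 4 N here, turning in the slack about 0.5 N; the wheel stays where it is left, so the load vanishes when the push halts, but stays against the stop. Origin at the middle of its foot, 90 mm above the table, 40 mm from the handwheel axis
- handwheel (a joint): Angle of the handwheel in its 0.9 rad of slack against the dial, rad: 0 = slack taken up on the return side (drives the slide back; white line on the wheel rim at the green dial mark), 0.9 = taken up on the advance side (drives it away from the gear case; white line at the red dial mark); in between the wheel is loose and the slide stands still
- salve_tin: Bystander: round brass-coloured tin, diameter 55, height 22 mm; origin under its centre
- weight_50: Bystander: small brass knob weight, diameter 22, height 24 mm; origin under its centre
- dropper: Bystander: small stoppered bottle, 44 mm across, 89 mm tall; origin under its centre

How it is judged:
By the outcome, as a careful person would: the job done as asked, in the order asked, and still so for the second after the job is handed in, with the robot touching nothing.
It also fails if it takes over 70 s, if anything falls off the work surface, if the arm or the gripper's body presses on something with over 40 N, if the wrist force passes 120 N, or if a joint passes its speed limit or range.

## Working session

There is one attempt and no reset: what is moved stays moved. The work goes in short steps, Python scripts to look and compute and a tool call to move; the robot and the scene stay as the last step left them, time stands still between calls to the robot, and variables do not carry over. Pictures are saved under pics/ and viewed, at most 10 in all, crops included, and the job is handed in when it is done.

Besides the shell and the picture viewer there is one more tool, called after "Request:" by a JSON object that holds its "api" and its "payload", one argument or row to a line. carry_out: Moves the arm, as the interface text tells. Its arguments: {"type":"object","properties":{"motion":{"type":"array"},"grip":{"type":"number"},"grip_force":{"type":"number"}},"required":["motion"]}

```bash
mkdir -p pics
cat > h.py <<'E'
import numpy as np, cv2
from workcell import *
def ray(ci,row,col):
    d=np.array([(col-ci['cx'])/ci['fx'],(row-ci['cy'])/ci['fy']]);s=d.copy()
    for _ in range(20): s=d/(1+ci['k1']*(s@s))
    return np.array(ci['eye']),np.array(ci['rotation'])@np.array([s[0],s[1],1])
def at(ci,p,z):
    e,d=ray(ci,*p); return e+d*(z-e[2])/d[2]
def proj(ci,P):
    c=np.array(ci['rotation']).T@(np.array(P,float)-np.array(ci['eye']));s=c[:2]/c[2];s=s*(1+ci['k1']*(s@s))
    return np.array([s[1]*ci['fy']+ci['cy'],s[0]*ci['fx']+ci['cx']])
E
python3 - <<'E'
from h import *
np.set_printoptions(precision=1,suppress=True)
print(state())
for c in ['scene','top']:
    im=snapshot(c);cv2.imwrite(f'pics/{c}0.png',im);ci=camera_info(c);print(c,ci)
    for n,z in [('stage',16),('wheel_hub',88),('carriage',48),('pointer',48),('mark',30),('crank_handle',108),('salve_tin',22),('weight_50',24),('dropper',60)]:
        for r in spot_in(n,c)[:2]: print(n,np.array(r['position']),round(r['conf'],2),at(ci,r['position'],z))
a,b=[cv2.imread(f'pics/{c}0.png') for c in ['scene','top']]
E
```

```text
{'time_s': 0.0, 'joints': array([-1.3,  0.4,  1.6, -0. ,  1.1, -0. ]), 'qvel': array([-0., -0.,  0.,  0., -0., -0.]), 'tau': array([ -0. , -54.5, -27.4,   0.1,   0. ,  -0. ]), 'ee_pos': array([ 156.9, -604.7,  403.9]), 'tcp_rot': array([ 1. ,  0.1, -0. , -0. ]), 'force': array([ 0.4, -0.3,  0.3]), 'torque': array([0., 0., 0.]), 'grasp_force': 0.0, 'gripper_width': 87.87510199492084}
scene {'fx': 461.3367368314659, 'fy': 461.3367368314659, 'cx': 253.10400919083054, 'cy': 187.99782266138675, 'k1': -0.034868712358130036, 'eye': array([-154.1,  496.9,  706.5]), 'rotation': array([-0.5,  0.8, -0.4,  0.2])}Traceback (most recent call last):
  File "<stdin>", line 7, in <module>
  File "h.py", line 8, in at
    e,d=ray(ci,*p); return e+d*(z-e[2])/d[2]
        ~~~^^^^^^^
  File "h.py", line 6, in ray
    return np.array(ci['eye']),np.array(ci['rotation'])@np.array([s[0],s[1],1])
                               ~~~~~~~~~~~~~~~~~~~~~~~~^~~~~~~~~~~~~~~~~~~~~~~~
ValueError: matmul: Input operand 1 has a mismatch in its core dimension 0, with gufunc signature (n?,k),(k,m?)->(n?,m?) (size 3 is different from 4)
```

View pics/scene0.png

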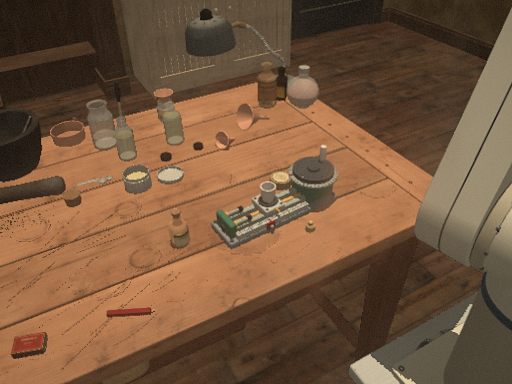

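The scene view shows the slide at about (262,205), with the handwheel at (313,172) and its white handle at (322,152). The red mark is near (270,225), the tin at (280,178), the weight at (310,226) and the dropper at (180,232). The rotation is a quaternion, so my helper needs fixing.

```bash
sed -i "s/np.array(ci\['rotation'\])/R(ci)/g" h.py
cat >> h.py <<'E'
from scipy.spatial.transform import Rotation
def R(ci): return Rotation.from_quat(ci['rotation']).as_matrix()
E
python3 - <<'E'
from h import *
np.set_printoptions(precision=1,suppress=True)
for c in ['scene','top']:
    im=snapshot(c);cv2.imwrite(f'pics/{c}1.png',im);ci=camera_info(c)
    if c=='top':print(ci)
    for n,z in [('stage',16),('wheel_hub',88),('carriage',48),('pointer',48),('mark',30),('crank_handle',108),('salve_tin',22),('weight_50',24),('dropper',60)]:
        for r in spot_in(n,c)[:2]: print(n,np.array(r['position']),round(r['conf'],2),at(ci,r['position'],z))
E
```

```text
stage [206.5 283.9] 0.9 [539.3  42.1  16. ]
wheel_hub [203.1 282.8] 0.64 [477.6  85.6  88. ]
wheel_hub [180.3 278.2] 0.63 [551.3  51.8  88. ]
carriage [201.8 270.3] 0.95 [536.6  80.9  48. ]
pointer [199.6 267.2] 0.76 [546.9  82.9  48. ]
crank_handle [151.9 321.5] 0.44 [572.9 -81.1 108. ]
salve_tin [179.5 282. ] 0.66 [624.6  -5.6  22. ]
dropper [231.7 177.1] 0.61 [536.8 303.9  60. ]
{'fx': 483.9911091130808, 'fy': 483.9911091130808, 'cx': 263.4550209178057, 'cy': 191.70370541526705, 'k1': -0.10442248402155799, 'eye': array([ 415.5,  122. , 1043.8]), 'rotation': array([ 0.7, -0.7,  0.1, -0. ])}
stage [197.1 285.7] 0.59 [550.6  47.9  16. ]
wheel_hub [199.5 289.2] 0.89 [536.5  46.   88. ]
wheel_hub [185.3 168.5] 0.52 [560.6 287.4  88. ]
carriage [198.7 270.4] 0.59 [542.5  82.   48. ]
pointer [196.9 268.7] 0.83 [546.2  85.5  48. ]
crank_handle [185.8 354.8] 0.59 [563.5 -82.1 108. ]
salve_tin [155.9 311.8] 0.88 [640.8  -7.6  22. ]
weight_50 [240.9 294.7] 0.42 [456.9  28.6  24. ]
dropper [187.9 171. ] 0.68 [559.5 286.9  60. ]
```

View pics/top1.png

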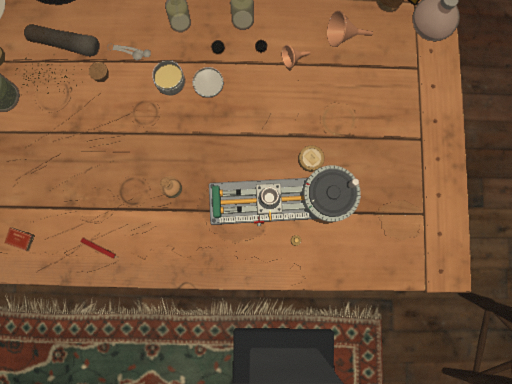

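The top view shows the handwheel centred near col 333, row 194, and the handle at (355,182). The crucible is at (269,198), the pointer at about (269,216) and the mark at about (260,222). The bed runs to the left, which is world +y. Next I'll enlarge this area.

Run:
```python
from h import *
np.set_printoptions(precision=1,suppress=True)
im=cv2.imread('pics/top1.png');ci=camera_info('top')
cv2.imwrite('pics/topc.png',cv2.resize(im[140:250,205:365],None,fx=5,fy=5,interpolation=cv2.INTER_CUBIC))
for n,z in [('wheel_hub',80),('stage',16),('handwheel',80)]:
    for r in regions_of(n,'top')[:2]:
        m=r['region'].astype(np.uint8);p=cv2.findNonZero(m)
        print(n,r['conf'],m.sum(),cv2.minEnclosingCircle(p),cv2.minAreaRect(p))
for p in [(194,333),(217,212),(185,212),(198,270)]: print(p,at(ci,p,87),at(ci,p,16))
```

```text
handwheel 0.93 1832 ((334.0696105957031, 191.2088623046875), 25.523435592651367) ((332.5517578125, 192.62069702148438), (47.90939712524414, 46.795223236083984), 21.801406860351562)
(194, 333) [549.3 -42.2  87. ] [559.2 -54.4  16. ]
(217, 212) [498.9 198.7  87. ] [505.1 204.4  16. ]
(185, 212) [563.  200.6  87. ] [573.9 206.4  16. ]
(198, 270) [538.9  84.3  87. ] [548.1  81.6  16. ]
```

View pics/topc.png

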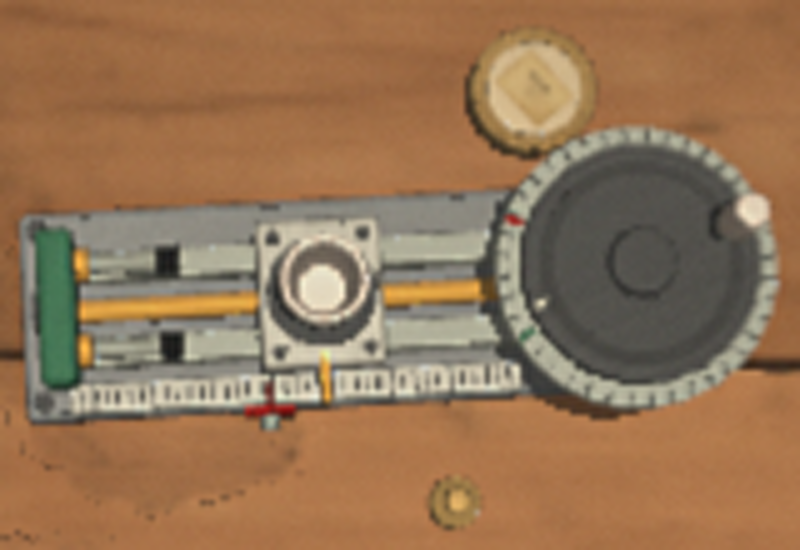

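The crop shows these positions:
- Hub at about (642,262), handle top at (752,210).
- Pointer tip at (326,398), about 24 mm short of the mark finger at (268,390).
- White rim line (541,301) close to the green dial mark, so the slack sits near the return side.
- Rubber stop tips ending at about x=182.

Next I'll work out the geometry.

Run:
```python
from h import *
np.set_printoptions(precision=1,suppress=True)
ci=camera_info('top')
c=lambda x,y:((y+.5)/5-.5+140,(x+.5)/5-.5+205)
hub=at(ci,c(642,262),90);print('hub',hub)
for n,p,z in [('htop',(752,208),126),('hfoot',(722,224),90),('ptr',(326,398),48),('markfinger',(268,390),30),('base1',(30,422),16),('base2',(510,396),16),('carr L',(260,290),48),('carrR',(383,285),48),('rub1',(182,262),40),('rub2',(184,345),40),('white',(541,301),87),('green',(528,335),75),('red',(513,220),75)]:
    P=at(ci,c(*p),z);d=P-hub;print(n,P,'r',np.hypot(*d[:2]),'ang',np.degrees(np.arctan2(d[1],d[0])))
s=state();print(Rotation.from_quat(s['tcp_rot']).as_matrix());ci=camera_info('wrist');print(ci['eye']-s['ee_pos'],R(ci),ci['fx'])
# scene-camera check
cs=camera_info('scene');print('scene proj hub/htop',proj(cs,hub))
```

```text
hub [552.9 -41.7  90. ]
htop [569.7 -78.7 126. ] r 40.63794607828382 ang -65.61837594338299
hfoot [569.  -74.3  90. ] r 36.314547394249296 ang -63.768243457831716
ptr [499.8  82.7  48. ] r 135.20799533194548 ang 113.12300358998012
markfinger [504.3 106.4  30. ] r 155.837788281515 ang 108.17922942404138
base1 [490.1 207.   16. ] r 256.4847528637755 ang 104.17780340504615
base2 [504.7   2.7  16. ] r 65.56797977882434 ang 137.3639478130041
carr L [544.3 110.6  48. ] r 152.5752806580814 ang 93.25218317125582
carrR [547.3  59.6  48. ] r 101.40590883581794 ang 93.18043616228655
rub1 [556.5 143.4  40. ] r 185.12005232569567 ang 88.88747276873416
rub2 [521.6 141.8  40. ] r 186.16760414632574 ang 99.68099513896702
white [536.8  -1.4  87. ] r 43.39491957916142 ang 111.76257650438106
green [524.4   2.3  75. ] r 52.451867105218945 ang 122.93024862288794
red [571.4   8.5  75. ] r 53.495174229508805 ang 69.84039023863714
[[ 1.   0.3 -0. ]
 [ 0.3 -1.   0. ]
 [-0.  -0.  -1. ]]
[ 69.3  18.6 -19.1] [[ 0.3 -0.9 -0.3]
 [-1.  -0.2 -0.1]
 [-0.   0.3 -1. ]] 276.78833295539783
scene proj hub/htop [167.1 312.1]
```

Request:
{"api": "carry_out", "payload": {
  "motion": [
    [[20,30,0,0],[40,60,0,0],[60,90,0,0],[80,120,0,0],[100,150,0,0]]
  ],
  "grip": 0
}}

```text
time_s: 1.67
ee_pos: [257.5, -453.6, 404.7]
tcp_rot: [0.992, 0.126, 0.0, 0.0]
force: [0.2, 0.2, 0.3]
gripper_width: 58.4
grasp_force: 0.0
```

Request:
{"api": "carry_out", "payload": {
  "motion": [
    [[26,31,0,7],[52,62,0,14],[78,93,0,21],[104,124,0,28],[130,155,0,35]]
  ]
}}

```text
time_s: 2.08
ee_pos: [387.8, -298.3, 405.0]
tcp_rot: [0.907, 0.422, 0.0, 0.0]
force: [0.2, -0.6, -0.1]
gripper_width: 24.4
grasp_force: 0.0
```

Request:
{"api": "carry_out", "payload": {
  "motion": [
    [[26,31,0,7],[52,62,0,14],[78,93,0,15],[104,124,0,15],[130,155,0,15]]
  ]
}}

```text
time_s: 2.5
ee_pos: [517.9, -143.1, 405.0]
tcp_rot: [0.845, 0.534, 0.0, 0.0]
force: [0.5, -0.7, 0.3]
gripper_width: 0.6
grasp_force: 0.0
```

Request:
{"api": "carry_out", "payload": {
  "motion": [
    [[25,30,0,0],[50,60,-10,0],[73,90,-30,0],[73,90,-60,0],[73,90,-60,0]]
  ]
}}

```text
time_s: 2.92
ee_pos: [589.1, -52.9, 339.9]
tcp_rot: [0.845, 0.535, -0.003, -0.002]
force: [-1.4, -0.6, -0.1]
gripper_width: 0.2
grasp_force: 0.0
```

Run:
```python
from h import *
np.set_printoptions(precision=1,suppress=True)
s=state();ci=camera_info('wrist');im=snapshot('wrist');cv2.imwrite('pics/w1.png',im)
print(s['ee_pos'],s['joints'],s['force'],Rotation.from_quat(s['tcp_rot']).as_euler('ZYX',degrees=True))
hub=np.array([552.9,-41.7,90])
for n,z in [('crank_handle',108),('handwheel',88),('pointer',48),('mark',30)]:
    for r in spot_in(n,'wrist')[:1]:
        P=at(ci,r['position'],z);d=P-hub;print(n,np.array(r['position']),r['conf'],P,np.hypot(*d[:2]),np.degrees(np.arctan2(d[1],d[0])))
print('pred hub',proj(ci,hub))
```

```text
[589.1 -52.9 339.9] [-0.1  0.5  1.8 -0.   0.9  0.3] [-1.4 -0.6 -0.1] [  64.7    0.1 -179.6]
handwheel [193.5 208.8] 0.75 [554.7 -31.2  88. ] 10.68501976418429 80.33844777294485
pointer [ 76.4 143.9] 0.78 [541.1  87.7  48. ] 129.96201028542865 95.22760957627717
mark [ 81. 105.] 0.5 [498.2 106.3  30. ] 157.75478956198032 110.29854609473374
pred hub [205.4 212.2]
```

View pics/w1.png

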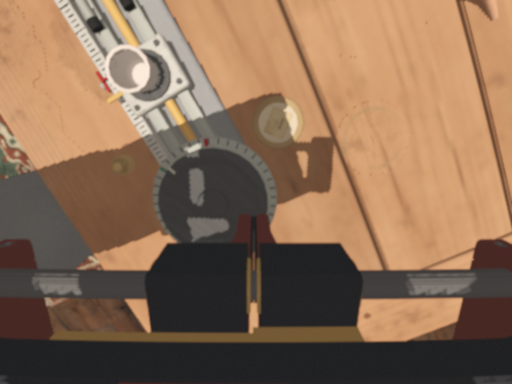

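The wrist view shows the closed fingers over the wheel rim, hiding the handle. The wheel is near (214,196), the pointer near (115,99) and the red mark near (102,82).

Request:
{"api": "carry_out", "payload": {
  "motion": [
    [[0,0,-25,0],[0,0,-50,0],[0,0,-63,0],[0,0,-63,0],[0,0,-63,0]]
  ]
}}

```text
time_s: 3.58
ee_pos: [590.0, -55.6, 282.3]
tcp_rot: [0.846, 0.534, -0.0, -0.0]
force: [1.0, -0.1, 0.4]
gripper_width: 0.3
grasp_force: 0.0
```

Run:
```python
from h import *
np.set_printoptions(precision=1,suppress=True)
s=state();print(s['ee_pos'],s['force'])
im=snapshot('top');ci=camera_info('top')
for r in spot_in('crank_handle','top')[:2]: print(r['position'],r['conf'],at(ci,r['position'],110))
P=lambda a:40*np.array([np.cos(np.radians(a)),np.sin(np.radians(a))])
# shifts from call start, 5 rows of 10 deg
for a in range(-20,-380,-50): print(a,[[round(float(v),1) for v in P(a-10*k)-P(a)] for k in range(1,6)])
```

```text
[590.  -55.6 282.3] [ 1.  -0.1  0.4]
-20 [[-2.9, -6.3], [-6.9, -12.0], [-11.9, -17.0], [-17.6, -21.0], [-23.9, -23.9]]
-70 [[-6.7, -1.8], [-13.7, -2.4], [-20.6, -1.8], [-27.4, -0.0], [-33.7, 2.9]]
-120 [[-5.7, 4.0], [-10.6, 8.9], [-14.6, 14.6], [-17.6, 21.0], [-19.4, 27.7]]
-170 [[-0.6, 6.9], [0.0, 13.9], [1.8, 20.6], [4.8, 26.9], [8.8, 32.7]]
-220 [[4.9, 4.9], [10.6, 8.9], [17.0, 11.9], [23.7, 13.7], [30.6, 14.3]]
-270 [[6.9, -0.6], [13.7, -2.4], [20.0, -5.4], [25.7, -9.4], [30.6, -14.3]]
-320 [[4.0, -5.7], [6.9, -12.0], [8.8, -18.8], [9.4, -25.7], [8.8, -32.7]]
-370 [[-1.8, -6.7], [-4.8, -13.1], [-8.8, -18.8], [-13.7, -23.7], [-19.4, -27.7]]
```

Request:
{"api": "carry_out", "payload": {
  "motion": [
    [[-2.9,-6.3,0,0],[-6.9,-12,0,0],[-11.9,-17,0,0],[-17.6,-21,0,0],[-23.9,-23.9,0,0]]
  ]
}}

```text
time_s: 4.1
ee_pos: [565.5, -79.6, 282.0]
tcp_rot: [0.846, 0.534, 0.0, 0.0]
force: [0.7, 0.3, -0.0]
gripper_width: -0.1
grasp_force: 0.3
```

Request:
{"api": "carry_out", "payload": {
  "motion": [
    [[-6.7,-1.8,0,0],[-13.7,-2.4,0,0],[-20.6,-1.8,0,0],[-27.4,0,0,0],[-33.7,2.9,0,0]]
  ]
}}

```text
time_s: 4.52
ee_pos: [532.0, -75.9, 281.9]
tcp_rot: [0.846, 0.534, 0.0, 0.0]
force: [4.4, -1.5, -0.5]
gripper_width: 0.2
grasp_force: 2.3
```

Run:
```python
from h import *
np.set_printoptions(precision=1,suppress=True)
s=state();print(s['ee_pos'],s['force'],s['torque'])
ci=camera_info('top');im=snapshot('top');cv2.imwrite('pics/t2.png',im)
for n,z in [('crank_handle',110),('pointer',48),('carriage',48)]:
  for r in spot_in(n,'top')[:2]: print(n,r['position'],r['conf'],at(ci,r['position'],z))
cv2.imwrite('pics/t2c.png',cv2.resize(im[140:250,205:365],None,fx=5,fy=5,interpolation=cv2.INTER_CUBIC))
```

```text
[532.  -75.9 281.9] [ 4.4 -1.5 -0.5] [-0.3 -0.7 -0. ]
pointer [196.8, 268.2] 0.98 [546.4  86.6  48. ]
carriage [200.6, 267.2] 0.89 [538.4  88.6  48. ]
carriage [158.5, 311.4] 0.32 [629.5  -3.5  48. ]
```

View pics/t2c.png

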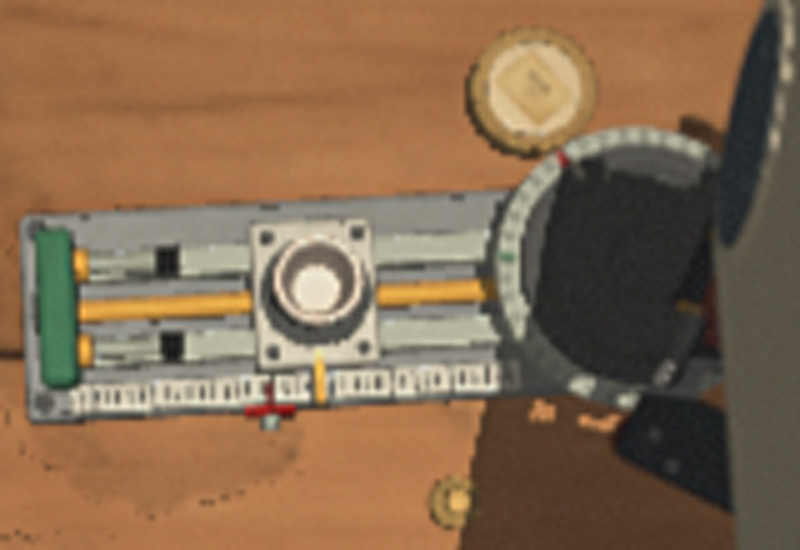

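The crop shows the pointer has moved to (319,377), about 3 mm of travel, with the mark at (268,390). The slack is out and the push is driving the slide at about 4.6 N. I'll go on for 250°, which is about 17.5 mm and stays short of the mark.

Request:
{"api": "carry_out", "payload": {
  "motion": [
    [[-5.7,4,0,0],[-10.6,8.9,0,0],[-14.6,14.6,0,0],[-17.6,21,0,0],[-19.4,27.7,0,0]]
  ]
}}

```text
time_s: 5.13
ee_pos: [512.0, -47.8, 281.5]
tcp_rot: [0.846, 0.534, -0.001, -0.001]
force: [-1.7, -3.3, 1.8]
gripper_width: 0.5
grasp_force: 1.7
```

Request:
{"api": "carry_out", "payload": {
  "motion": [
    [[-0.6,6.9,0,0],[0,13.9,0,0],[1.8,20.6,0,0],[4.8,26.9,0,0],[8.8,32.7,0,0]]
  ]
}}

```text
time_s: 5.55
ee_pos: [521.7, -14.8, 281.4]
tcp_rot: [0.845, 0.534, -0.001, -0.0]
force: [-2.8, -2.7, -0.2]
gripper_width: 0.5
grasp_force: 1.9
```

Request:
{"api": "carry_out", "payload": {
  "motion": [
    [[4.9,4.9,0,0],[10.6,8.9,0,0],[17,11.9,0,0],[23.7,13.7,0,0],[30.6,14.3,0,0]]
  ]
}}

```text
time_s: 5.97
ee_pos: [553.0, -0.7, 281.5]
tcp_rot: [0.845, 0.534, -0.0, -0.0]
force: [-2.8, 1.3, -1.4]
gripper_width: 0.4
grasp_force: 1.7
```

Request:
{"api": "carry_out", "payload": {
  "motion": [
    [[6.9,-0.6,0,0],[13.7,-2.4,0,0],[20,-5.4,0,0],[25.7,-9.4,0,0],[30.6,-14.3,0,0]]
  ]
}}

```text
time_s: 6.38
ee_pos: [583.4, -16.0, 281.5]
tcp_rot: [0.846, 0.534, -0.0, -0.0]
force: [-3.0, 3.1, -0.9]
gripper_width: 0.7
grasp_force: 2.2
```

Request:
{"api": "carry_out", "payload": {
  "motion": [
    [[4,-5.7,0,0],[6.9,-12,0,0],[8.8,-18.8,0,0],[9.4,-25.7,0,0],[8.8,-32.7,0,0]]
  ]
}}

```text
time_s: 6.8
ee_pos: [592.5, -49.1, 282.1]
tcp_rot: [0.846, 0.534, 0.001, 0.001]
force: [1.9, 4.0, -1.1]
gripper_width: 0.3
grasp_force: 1.9
```

```bash
cat >> h.py <<'E'
def track(cam='top'):
    """slide travel in mm since the first picture, by matching the crucible/slide patch along the bed"""
    ci=camera_info('top');im=snapshot('top').astype(np.float32);ref=cv2.imread('pics/top1.png').astype(np.float32)
    t=cv2.resize(ref[182:216,256:284],None,fx=8,fy=8,interpolation=cv2.INTER_CUBIC)
    r0,c0=178,215
    s=cv2.resize(im[r0:222,c0:290],None,fx=8,fy=8,interpolation=cv2.INTER_CUBIC)
    q=cv2.matchTemplate(s,t,cv2.TM_CCOEFF_NORMED);_,v,_,(x,y)=cv2.minMaxLoc(q)
    dc,dr=x/8+c0-256,y/8+r0-182
    a=at(ci,(198,270),48);b=at(ci,(198+dr,270+dc),48);d=(b-a)
    cv2.imwrite('pics/last.png',im)
    return v,dr,dc,float(d[:2]@np.array([-.066,.998]))
E
python3 - <<'E'
from h import *
np.set_printoptions(precision=1,suppress=True)
s=state();print(s['ee_pos'],s['force'],s['joints']);print(track())
E
```

```text
[592.5 -49.1 282.1] [ 1.9  4.  -1.1] [-0.1  0.5  1.8  0.   0.8  0.3]
(0.9225528240203857, 0.5, -9.875, 20.535807800837212)[ WARN:0@1.925] global loadsave.cpp:1063 imwrite_ Unsupported depth image for selected encoder is fallbacked to CV_8U.
```

Request:
{"api": "carry_out", "payload": {
  "motion": [
    [[-1.8,-6.7,0,0],[-4.8,-13.1,0,0],[-8.8,-18.8,0,0],[-13.7,-23.7,0,0],[-19.4,-27.7,0,0]]
  ]
}}

```text
time_s: 7.27
ee_pos: [572.2, -76.8, 282.0]
tcp_rot: [0.845, 0.534, 0.0, 0.001]
force: [2.8, -0.0, 0.1]
gripper_width: 0.6
grasp_force: 1.7
```

Request:
{"api": "carry_out", "payload": {
  "motion": [
    [[-6.3,-2.9,0,0],[-13.1,-4.8,0,0],[-20,-5.4,0,0]]
  ]
}}

```text
time_s: 7.52
ee_pos: [551.8, -82.0, 281.9]
tcp_rot: [0.846, 0.534, 0.0, 0.0]
force: [3.7, -1.6, 0.4]
gripper_width: 0.5
grasp_force: 1.7
```

```bash
python3 - 2>/dev/null <<'E'
from h import *
np.set_printoptions(precision=1,suppress=True)
s=state();print(s['ee_pos'],s['force']);print(track())
im=cv2.imread('pics/last.png');cv2.imwrite('pics/t3c.png',cv2.resize(im[170:230,205:305],None,fx=8,fy=8,interpolation=cv2.INTER_CUBIC))
P=lambda a:40*np.array([np.cos(np.radians(a)),np.sin(np.radians(a))])
for a in range(-450,-600,-15): print(a,[[round(float(v),1) for v in P(a-3*k)-P(a)] for k in range(1,6)])
E
```

```text
[551.8 -82.  281.9] [ 3.7 -1.6  0.4]
(0.9187148809432983, 0.75, -12.5, 26.002016249683614)
-450 [[-2.1, 0.1], [-4.2, 0.2], [-6.3, 0.5], [-8.3, 0.9], [-10.4, 1.4]]
-465 [[-2.0, 0.6], [-4.0, 1.3], [-5.9, 2.1], [-7.8, 3.0], [-9.6, 4.0]]
-480 [[-1.8, 1.1], [-3.5, 2.3], [-5.2, 3.6], [-6.8, 4.9], [-8.3, 6.4]]
-495 [[-1.4, 1.5], [-2.8, 3.1], [-4.1, 4.8], [-5.3, 6.5], [-6.4, 8.3]]
-510 [[-1.0, 1.8], [-1.9, 3.7], [-2.7, 5.7], [-3.4, 7.6], [-4.0, 9.6]]
-525 [[-0.5, 2.0], [-0.9, 4.1], [-1.1, 6.2], [-1.3, 8.3], [-1.4, 10.4]]
-540 [[0.1, 2.1], [0.2, 4.2], [0.5, 6.3], [0.9, 8.3], [1.4, 10.4]]
-555 [[0.6, 2.0], [1.3, 4.0], [2.1, 5.9], [3.0, 7.8], [4.0, 9.6]]
-570 [[1.1, 1.8], [2.3, 3.5], [3.6, 5.2], [4.9, 6.8], [6.4, 8.3]]
-585 [[1.5, 1.4], [3.1, 2.8], [4.8, 4.1], [6.5, 5.3], [8.3, 6.4]]
```

View pics/t3c.png

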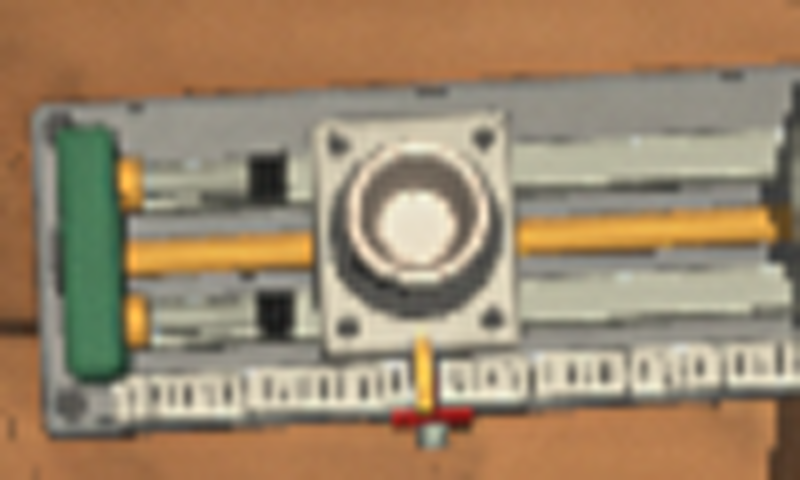

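The crop shows the pointer at about (427,410) and the clip middle at (432,418), so the slide is 1 to 2.5 mm past the mark. The gap from the slide edge (320) to the rubber tips (290) is about 7 mm. I'll move in smaller steps from here.

Request:
{"api": "carry_out", "payload": {
  "motion": [
    [[-2.1,0.1,0,0],[-4.2,0.2,0,0],[-6.3,0.5,0,0],[-8.3,0.9,0,0],[-10.4,1.4,0,0]]
  ]
}}

```text
time_s: 7.98
ee_pos: [541.9, -79.8, 281.7]
tcp_rot: [0.845, 0.534, 0.0, 0.0]
force: [2.9, -1.2, 0.9]
gripper_width: 0.4
grasp_force: 1.6
```

Request:
{"api": "carry_out", "payload": {
  "motion": [
    [[-2,0.6,0,0],[-4,1.3,0,0],[-5.9,2.1,0,0],[-7.8,3,0,0],[-9.6,4,0,0]]
  ]
}}

```text
time_s: 8.4
ee_pos: [532.2, -75.9, 281.7]
tcp_rot: [0.846, 0.534, 0.0, 0.0]
force: [4.3, -1.7, -0.6]
gripper_width: 0.6
grasp_force: 1.9
```

Request:
{"api": "carry_out", "payload": {
  "motion": [
    [[-1.8,1.1,0,0],[-3.5,2.3,0,0],[-5.2,3.6,0,0],[-6.8,4.9,0,0],[-8.3,6.4,0,0]]
  ]
}}

```text
time_s: 8.82
ee_pos: [524.0, -69.5, 281.7]
tcp_rot: [0.846, 0.534, 0.0, 0.0]
force: [4.6, -1.7, -1.1]
gripper_width: 0.1
grasp_force: 2.4
```

```bash
python3 - 2>/dev/null <<'E'
from h import *
np.set_printoptions(precision=1,suppress=True)
for i in range(3): print(track()[3]); s=state();print(s['ee_pos'],s['force'])
E
```

```text
29.627827136992988
[523.7 -69.3 281.6] [ 3.4 -1.7  0.2]
29.627827136992988
[523.8 -69.4 281.7] [ 2.9 -1.5  0.1]
29.627827136992988
[523.8 -69.4 281.6] [ 2.6 -2.1  0.4]
```

Request:
{"api": "carry_out", "payload": {
  "motion": [
    [[-1.4,1.5,0,0],[-2.8,3.1,0,0],[-4.1,4.8,0,0],[-5.3,6.5,0,0],[-6.4,8.3,0,0]]
  ]
}}

```text
time_s: 9.38
ee_pos: [517.0, -61.1, 281.5]
tcp_rot: [0.846, 0.534, -0.001, -0.0]
force: [0.4, -3.1, 1.8]
gripper_width: 0.6
grasp_force: 1.6
```

Request:
{"api": "carry_out", "payload": {
  "motion": [
    [[-1,1.8,0,0],[-1.9,3.7,0,0],[-2.7,5.7,0,0],[-3.4,7.6,0,0],[-4,9.6,0,0]]
  ]
}}

```text
time_s: 9.8
ee_pos: [513.2, -51.4, 281.5]
tcp_rot: [0.846, 0.534, -0.0, -0.0]
force: [-1.8, -4.1, 1.8]
gripper_width: 0.4
grasp_force: 1.6
```

```bash
python3 - 2>/dev/null <<'E'
from h import *
np.set_printoptions(precision=1,suppress=True)
print(track()); s=state();print(s['ee_pos'],s['force'])
E
```

```text
(0.9041805267333984, 0.875, -15.25, 31.71220138151455)
[513.1 -51.2 281.5] [-1.9 -1.9  1.7]
```

Request:
{"api": "carry_out", "payload": {
  "motion": [
    [[-0.5,2,0,0],[-0.9,4.1,0,0],[-1.1,6.2,0,0]]
  ]
}}

```text
time_s: 10.1
ee_pos: [512.4, -45.3, 281.5]
tcp_rot: [0.846, 0.534, -0.0, -0.0]
force: [-2.0, -3.1, 0.8]
gripper_width: 0.1
grasp_force: 1.6
```

Request:
{"api": "carry_out", "payload": {
  "motion": [
    [[-0.2,2.1,0,0],[-0.2,4.2,0,0],[-0.2,6.3,0,0]]
  ]
}}

```text
time_s: 10.35
ee_pos: [511.8, -39.4, 281.5]
tcp_rot: [0.845, 0.534, -0.001, -0.0]
force: [-4.5, -9.3, 3.2]
gripper_width: 0.2
grasp_force: 5.5
```

Request:
{"api": "carry_out", "payload": {
  "motion": [
    [[0,0,0,0],[0,0,0,0]]
  ]
}}

```text
time_s: 10.52
ee_pos: [511.7, -39.3, 281.5]
tcp_rot: [0.845, 0.534, -0.001, -0.0]
force: [-4.6, -6.5, 2.4]
gripper_width: 0.1
grasp_force: 3.9
```

```bash
python3 - 2>/dev/null <<'E'
from h import *
np.set_printoptions(precision=1,suppress=True)
print(track()); s=state();print(s['ee_pos'],s['force'])
E
```

```text
(0.8952623009681702, 0.875, -15.625, 32.48898267650183)
[511.7 -39.3 281.5] [-4.7 -6.4  2.5]
```

Request:
{"api": "carry_out", "payload": {
  "motion": [
    [[0.1,0.8,0,0],[0.2,1.6,0,0],[0.2,1.6,0,0]]
  ]
}}

```text
time_s: 10.82
ee_pos: [511.4, -38.0, 281.4]
tcp_rot: [0.845, 0.534, -0.002, -0.001]
force: [-6.7, -9.2, 4.4]
gripper_width: 0.6
grasp_force: 5.6
```

The handle is firmly against the stop, at about 11 to 12 N. Next I'll back off, lift over the handle and come down on its other side.

Request:
{"api": "carry_out", "payload": {
  "motion": [
    [[-2,-5,0,0],[-5,-11,0,0],[-5,-11,20,0],[-5,-11,45,0],[-5,-11,45,0]]
  ]
}}

```text
time_s: 11.23
ee_pos: [509.0, -48.8, 330.1]
tcp_rot: [0.846, 0.534, 0.003, 0.002]
force: [0.3, -0.2, 0.5]
gripper_width: 0.7
grasp_force: 0.0
```

Request:
{"api": "carry_out", "payload": {
  "motion": [
    [[16,22,0,0],[36,46,0,0],[36,46,0,0],[36,46,0,0]]
  ]
}}

```text
time_s: 11.57
ee_pos: [544.1, -1.6, 326.4]
tcp_rot: [0.845, 0.535, 0.0, 0.0]
force: [0.3, 0.6, 0.1]
gripper_width: 0.3
grasp_force: 0.0
```

```bash
python3 - 2>/dev/null <<'E'
from h import *
np.set_printoptions(precision=1,suppress=True)
print(track()); s=state();print(s['ee_pos'],s['force'])
ci=camera_info('wrist');im=snapshot('wrist');cv2.imwrite('pics/w2.png',cv2.resize(im[0:300,0:400],None,fx=2,fy=2))
for n,z in [('crank_handle',110),('pointer',48),('mark',30)]:
  for r in spot_in(n,'wrist')[:2]:
    P=at(ci,r['position'],z);print(n,np.array(r['position']),r['conf'],P)
print('pred handle',proj(ci,[519,-21.7,126]))
E
```

```text
(0.8958897590637207, 0.875, -15.625, 32.48898267650183)
[543.4  -2.2 326.1] [-0.2 -0.3  0. ]
pointer [ 73.  190.8] 0.84 [540.4 118.7  48. ]
pointer [187.5 173.2] 0.23 [475.2  34.8  48. ]
mark [109.8 162.5] 0.6 [497.3 105.2  30. ]
pred handle [257.6 234.1]
```

View pics/w2.png

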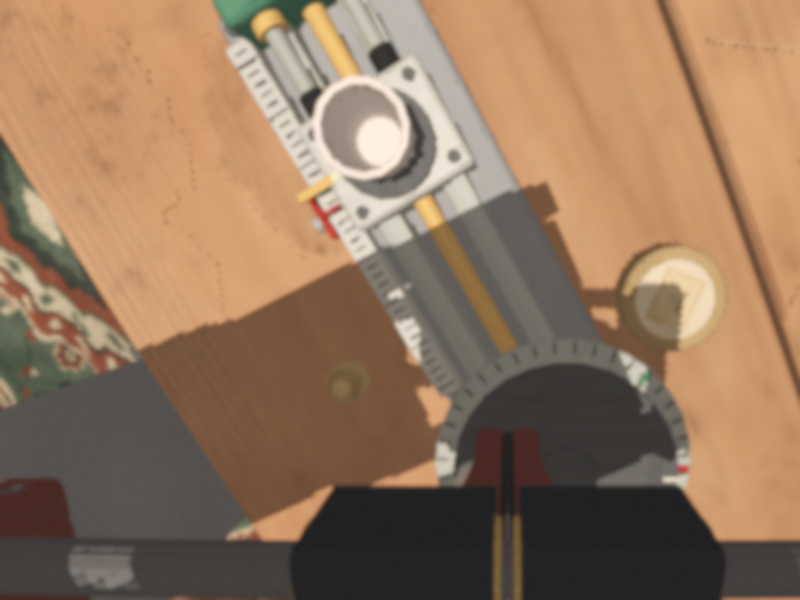

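The slide is against the rubber tips, and the pointer (317,188) is past the red finger (325,218). I'll lower and start the counter-clockwise return.

Request:
{"api": "carry_out", "payload": {
  "motion": [
    [[0,0,-20,0],[0,0,-40,0],[0,0,-45,0],[0,0,-45,0]]
  ]
}}

```text
time_s: 12.15
ee_pos: [542.6, -3.0, 280.3]
tcp_rot: [0.846, 0.534, -0.001, -0.001]
force: [-0.2, -0.1, 0.7]
gripper_width: 0.5
grasp_force: 0.0
```

Request:
{"api": "carry_out", "payload": {
  "motion": [
    [[-6.6,-2.2,0,0],[-12.8,-5.5,0,0],[-18.2,-9.9,0,0],[-22.9,-15.1,0,0],[-26.5,-21.1,0,0]]
  ]
}}

```text
time_s: 12.57
ee_pos: [516.5, -24.1, 282.4]
tcp_rot: [0.846, 0.534, 0.0, 0.0]
force: [0.5, 1.6, 1.1]
gripper_width: 0.5
grasp_force: 0.4
```

Request:
{"api": "carry_out", "payload": {
  "motion": [
    [[-2.6,-6.5,0,0],[-3.9,-13.3,0,0],[-4.1,-20.3,0,0],[-3.1,-27.2,0,0],[-0.9,-33.8,0,0]]
  ]
}}

```text
time_s: 12.98
ee_pos: [515.7, -58.2, 281.5]
tcp_rot: [0.846, 0.534, -0.001, -0.001]
force: [-3.1, 1.2, 3.1]
gripper_width: 0.4
grasp_force: 1.7
```

Request:
{"api": "carry_out", "payload": {
  "motion": [
    [[3.3,-6.1,0,0],[7.7,-11.6,0,0],[12.9,-16.2,0,0],[18.9,-19.9,0,0],[25.3,-22.4,0,0]]
  ]
}}

```text
time_s: 13.4
ee_pos: [541.9, -80.3, 281.4]
tcp_rot: [0.846, 0.534, -0.0, -0.0]
force: [-4.5, 3.1, 0.8]
gripper_width: 0.4
grasp_force: 2.3
```

```bash
python3 - 2>/dev/null <<'E'
from h import *
np.set_printoptions(precision=1,suppress=True)
s=state();print(s['ee_pos'],s['force'],s['joints'])
print(track())
P=lambda a:40*np.array([np.cos(np.radians(a)),np.sin(np.radians(a))])
for a in (253.5,268.5,283.5,298.5): print(a,[[round(float(v),1) for v in P(a+5*k)-P(a)] for k in range(1,4)])
ci=camera_info('wrist');im=snapshot('wrist');cv2.imwrite('pics/w3.png',im)
p=proj(ci,[500,106,30]);print('mark pred',p)
r,c=[int(round(v)) for v in p]
if 0<r<384 and 0<c<512: cv2.imwrite('pics/w3c.png',cv2.resize(im[max(0,r-45):r+45,max(0,c-60):c+60],None,fx=6,fy=6,interpolation=cv2.INTER_CUBIC))
E
```

```text
[541.9 -80.3 281.4] [-4.5  3.1  0.8] [-0.2  0.5  1.9  0.   0.8  0.3]
(0.9110153317451477, 0.75, -13.125, 27.297019064287777)
253.5 [[3.4, -0.8], [6.8, -1.4], [10.3, -1.6]]
268.5 [[3.5, 0.1], [7.0, 0.4], [10.4, 1.1]]
283.5 [[3.4, 1.0], [6.6, 2.2], [9.7, 3.7]]
298.5 [[3.0, 1.8], [5.8, 3.8], [8.4, 6.1]]
mark pred [10.3 95. ]
```

View pics/w3c.png

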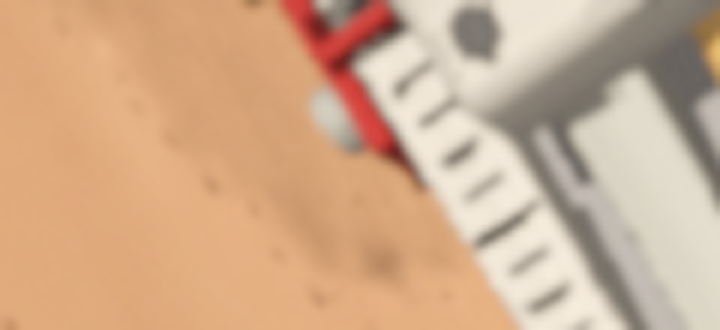

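The view shows only the red clip, at about (350,60), because the pointer is out of frame. The slide is at travel 27.3 and still past the mark. I'll retract and look straight across the mark from a better viewpoint.

Request:
{"api": "carry_out", "payload": {
  "motion": [
    [[-5,2,0,0],[-10,4,0,0],[-10,4,25,0],[-10,4,48,0],[-10,30,48,0]]
  ]
}}

```text
time_s: 13.92
ee_pos: [532.6, -51.7, 333.6]
tcp_rot: [0.846, 0.533, 0.003, 0.003]
force: [2.0, -0.4, 0.9]
gripper_width: 0.4
grasp_force: 0.0
```

Request:
{"api": "carry_out", "payload": {
  "motion": [
    [[0,31,0,0],[0,62,0,0],[0,91,0,0],[0,91,0,0],[0,91,0,0]]
  ]
}}

```text
time_s: 14.33
ee_pos: [531.0, 42.5, 329.9]
tcp_rot: [0.845, 0.535, 0.0, 0.0]
force: [0.0, -1.0, -0.7]
gripper_width: 0.4
grasp_force: 0.0
```

```bash
cat >> h.py <<'E'
u=np.array([-.066,.998]) # bed direction in the world, from the top picture
def look(name):
    s=state();ci=camera_info('wrist');im=snapshot('wrist');cv2.imwrite(f'pics/{name}.png',im)
    hsv=cv2.cvtColor(im,cv2.COLOR_BGR2HSV);p=proj(ci,[502,104,35]);r,c=[int(v) for v in p]
    w=np.zeros(im.shape[:2],np.uint8);w[max(0,r-40):r+40,max(0,c-45):c+45]=1
    red=((hsv[...,0]<6)|(hsv[...,0]>174))&(hsv[...,1]>150)&(hsv[...,2]>70)&(w>0)
    yel=(hsv[...,0]>14)&(hsv[...,0]<30)&(hsv[...,1]>150)&(hsv[...,2]>120)&(w>0)
    out={}
    for n,m,z in (('red',red,30),('yel',yel,48)):
        k,l,st,ce=cv2.connectedComponentsWithStats(m.astype(np.uint8))
        i=1+np.argmax(st[1:,4]);q=np.argwhere(l==i)
        W=np.array([at(ci,x,z)[:2] for x in q]);out[n]=W
        print(n,len(q),'px',q.mean(0),'xy',W.mean(0),'along',(W@u).min(),(W@u).mean(),(W@u).max(),'across',(W@[u[1],-u[0]]).min(),(W@[u[1],-u[0]]).max())
    cv2.imwrite(f'pics/{name}c.png',cv2.resize(im[max(0,r-40):r+40,max(0,c-50):c+50],None,fx=8,fy=8,interpolation=cv2.INTER_CUBIC))
    return s,ci,out
E
python3 - 2>/dev/null <<'E'
from h import *
np.set_printoptions(precision=1,suppress=True)
s,ci,o=look('w4');print(s['ee_pos'],ci['eye'],track())
# finger of the mark = inner part of the red across the bed
v=np.array([u[1],-u[0]]);W=o['red'];a=W@v
for lo in range(int(a.min()),int(a.max())+1,2): 
    k=(a>=lo)&(a<lo+2); print(lo,k.sum(),(W[k]@u).mean() if k.any() else '')
E
```

```text
red 31 px [148.2 197.2] xy [497.2 102.4] along 63.87478569719083 69.38285727401575 74.07084616529616 across 501.25254013764584 505.5225552789478
```

```bash
python3 - 2>/dev/null <<'E'
from h import *
im=cv2.imread('pics/w4.png');r,c=148,197
cv2.imwrite('pics/w4c.png',cv2.resize(im[r-35:r+35,c-50:c+50],None,fx=8,fy=8,interpolation=cv2.INTER_CUBIC))
ci=camera_info('wrist');print(ci['eye'],proj(ci,[497,106,30]),proj(ci,[497,86,30]),track())
E
```

```text
[562.26209113 106.22482371 310.74267904] [144.27131197 194.8388455 ] [162.01411839 204.11008007] (0.38445621728897095, 0.75, -13.0, 27.038024827555486)
```

View pics/w4c.png

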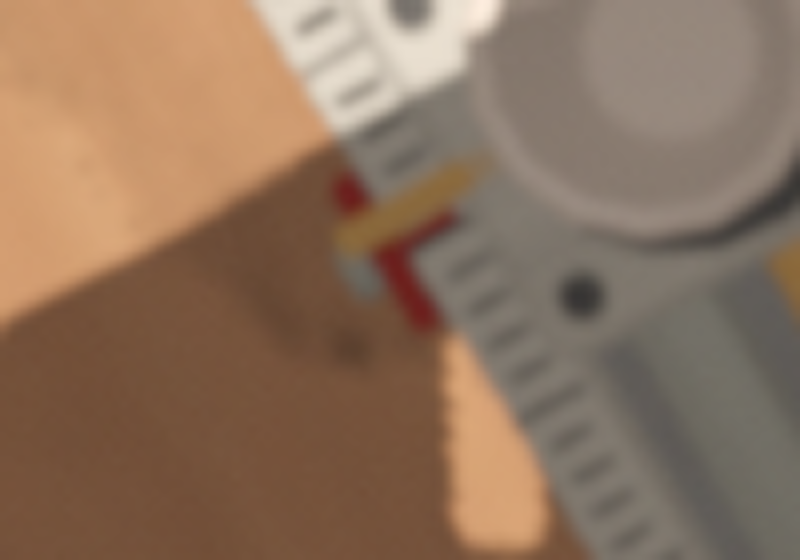

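The pointer bar runs from (345,240) to (475,172) in the crop. The red finger runs from (400,248) to (450,220), and the clip from (348,180) to (432,326). The pointer is a little past the mark.

```bash
python3 - 2>/dev/null <<'E'
from h import *
np.set_printoptions(precision=2,suppress=True)
ci=camera_info('wrist')
f=lambda x,y,z:at(ci,((y+.5)/8-.5+113,(x+.5)/8-.5+147),z)[:2]
for n,x,y,z in [('p',360,232,48),('p',400,211,48),('p',440,190,48),('f',410,243,30),('f',445,223,30),('clip',348,180,28),('clip',432,326,28)]:
    P=f(x,y,z);print(n,P,'along',P@u)
E
```

```text
p [499.74 108.98] along 75.77612996371911
p [505.16 109.09] along 75.53598241098072
p [510.55 109.21] along 75.29870688467511
f [500.48 105.28] along 72.04046454830143
f [505.64 105.58] along 71.99826812068066
clip [496.71 115.6 ] along 82.588628193497
clip [497.59  94.77] along 61.743729810547244
```

The pointer is about 3.5 mm past the mark, which is about 50° of handle. I'll go back behind the handle and return by about 40° first.

Request:
{"api": "carry_out", "payload": {
  "motion": [
    [[0,-39,0,0],[0,-78,0,0],[0,-117,0,0],[0,-117,0,0],[0,-117,-24,0]]
  ]
}}

```text
time_s: 14.85
ee_pos: [532.8, -79.3, 308.9]
tcp_rot: [0.847, 0.532, 0.003, 0.003]
force: [1.2, 0.7, -0.2]
gripper_width: 0.7
grasp_force: 0.0
```

Request:
{"api": "carry_out", "payload": {
  "motion": [
    [[0,0,-24,0],[0,0,-24,0],[5,-2,-24,0],[10,-4,-24,0]]
  ]
}}

```text
time_s: 15.18
ee_pos: [542.0, -80.2, 282.4]
tcp_rot: [0.846, 0.534, 0.0, 0.0]
force: [0.1, -0.2, -0.5]
gripper_width: 0.1
grasp_force: 0.0
```

Request:
{"api": "carry_out", "payload": {
  "motion": [
    [[3.4,-0.8,0,0],[6.8,-1.4,0,0],[10.3,-1.6,0,0],[13.8,-1.6,0,0],[17.3,-1.2,0,0]]
  ]
}}

```text
time_s: 15.6
ee_pos: [559.2, -81.1, 282.3]
tcp_rot: [0.845, 0.534, 0.0, 0.0]
force: [-3.3, -1.2, 2.8]
gripper_width: 0.6
grasp_force: 1.7
```

Request:
{"api": "carry_out", "payload": {
  "motion": [
    [[3.4,0.7,0,0],[6.8,1.7,0,0],[10,2.9,0,0],[10,2.9,0,0]]
  ]
}}

```text
time_s: 15.93
ee_pos: [569.8, -78.1, 282.0]
tcp_rot: [0.845, 0.534, 0.001, 0.001]
force: [0.4, -1.9, 0.9]
gripper_width: 0.3
grasp_force: 0.6
```

```bash
python3 - 2>/dev/null <<'E'
from h import *
np.set_printoptions(precision=1,suppress=True)
s=state();print(s['ee_pos'],s['force']);print(track())
E
```

```text
[569.8 -78.1 282. ] [ 0.4 -1.9  0.9]
(0.9180760383605957, 0.625, -11.5, 23.91681256630117)
```

Request:
{"api": "carry_out", "payload": {
  "motion": [
    [[-4,-2,0,0],[-9,-4,0,0],[-9,-4,25,0],[-9,-4,48,0],[-9,-4,48,0]]
  ]
}}

```text
time_s: 16.4
ee_pos: [560.5, -82.5, 333.2]
tcp_rot: [0.846, 0.534, 0.002, 0.002]
force: [1.3, 0.4, 0.5]
gripper_width: 0.4
grasp_force: 0.0
```

Request:
{"api": "carry_out", "payload": {
  "motion": [
    [[-9,39,0,0],[-18,78,0,0],[-28.3,117,0,0],[-28.3,123.3,0,0],[-28.3,123.3,0,0]]
  ]
}}

```text
time_s: 16.82
ee_pos: [530.5, 43.1, 329.2]
tcp_rot: [0.845, 0.535, -0.0, -0.0]
force: [-0.1, -0.6, -0.2]
gripper_width: 0.5
grasp_force: 0.0
```

```bash
python3 - 2>/dev/null <<'E'
from h import *
for i in range(3): ci=camera_info('wrist');im=snapshot('wrist')
cv2.imwrite('pics/w5.png',im);r,c=148,197
print(state()['ee_pos'],ci['eye'],track())
cv2.imwrite('pics/w5c.png',cv2.resize(im[r-25:r+25,c-35:c+35],None,fx=11,fy=11,interpolation=cv2.INTER_CUBIC))
import json;json.dump({k:np.array(v).tolist() for k,v in ci.items()},open('w5.json','w'))
E
```

```text
[531.56146684  40.38693649 329.43361044] [562.60071525 105.59203814 310.29631546] (0.36320415139198303, 0.625, -11.5, 23.91681256630117)
```

View pics/w5c.png

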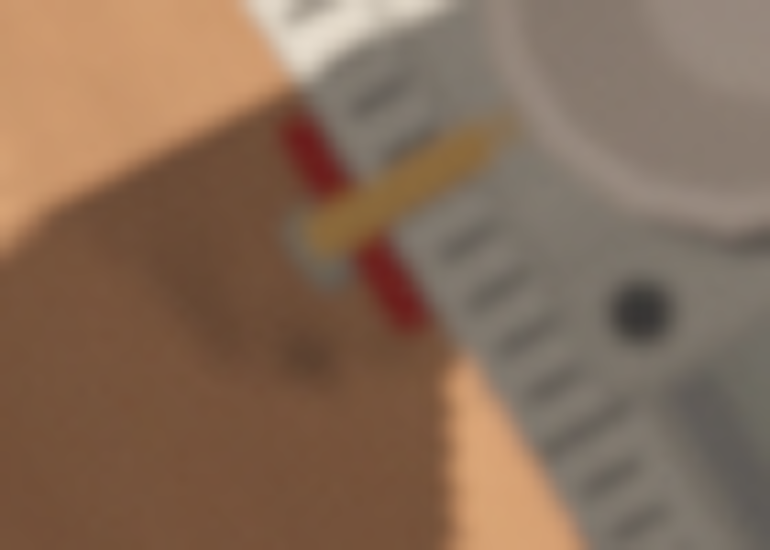

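The brass bar, (320,240) to (490,145), now covers the red finger. It crosses the clip, (298,120) to (408,325), close to its middle.

```bash
python3 - 2>/dev/null <<'E'
from h import *
import json
np.set_printoptions(precision=2,suppress=True)
ci=json.load(open('w5.json'));im=cv2.imread('pics/w5.png')
f=lambda x,y,z:at(ci,((y+.5)/11-.5+123,(x+.5)/11-.5+162),z)[:2]
for n,x,y,z in [('p',340,229,48),('p',405,192,48),('p',470,156,48),('clip',298,120,28),('clip',408,325,28)]:
    P=f(x,y,z);print(n,P)
# numeric, both pictures: red and brass pixels
hsv=cv2.cvtColor(im,cv2.COLOR_BGR2HSV)[115:160,165:215]
print('red pix sample',hsv[int(123+290/11)-115,int(162+400/11)-165],'brass',hsv[int(123+190/11)-115,int(162+405/11)-165])
H,S,V=[hsv[...,i].astype(int) for i in range(3)]
red=((H<4)|(H>172))&(S>130);br=(H>13)&(H<24)&(S>115)&(V>110)
for n,m,z in(('red',red,28),('brass',br,48)):
    k,l,st,ce=cv2.connectedComponentsWithStats(m.astype(np.uint8));
    W=np.array([at(ci,q+[115,165],z)[:2] for i in range(1,k) if st[i,4]>8 and (n=='red') or i==1+np.argmax(st[1:,4]) for q in np.argwhere(l==i)])
    print(n,len(W),W.mean(0),W.min(0),W.max(0))
E
```

```text
p [499.84 107.17]
p [506.36 107.53]
p [512.8  107.82]
clip [496.31 117.65]
clip [496.54  96.78]
red pix sample [  1 172 108] brass [ 17 143 136]
red 34 [496.52 107.03] [494.91  97.6 ] [498.36 117.02]
brass 132 [494.73 127.55] [483.69 121.05] [500.39 136.92]
```

```bash
python3 -c "
from workcell import *
print(job_done())"
```

```text
the job is handed in; nothing more can be done
None
```

The job is handed in: I ran the slide to its end stop at about 11–12 N and brought it back counter-clockwise. By the wrist camera the pointer is within about 0.5 mm of the mark; the slack is taken up on the return side and the arm is clear. I don't know the verdict.

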